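Close the amber jar and show its underside to the camera

TASK

The black cap of the short amber jar is not pushed home: while the jar stands on the slab, press the cap straight down until it is fully seated, so that it stays on when the jar is tipped. Then pick up the jar and hold its underside up to the little inspection camera, centred on the lens and square to it, about 12 cm from the glass, and finish while still holding it there, motionless. Do not touch the camera, and leave the other loose things where they are.

Things in the scene. Friction and masses are not known exactly. Their poses are not given: they have to be found in the camera images.
- jar: short amber glass jar, loose, 0.15 to 0.32 kg, upright: round body 50 mm in diameter up to 60 mm above its base, then a narrower neck; black cap 43 mm in diameter, 18 mm tall, its top 86 mm above the base when home, up to 95 mm when proud. Origin: centre of the underside; z from base to cap. Stands in a row with tall jar, mug and tin, in any order, centres at least 120 mm apart
- jar_cap (a joint): how far the short jar's cap has been pushed down, in m: 0 is 9 mm proud, 0.009 is fully home against its stop. It slides straight along the jar's axis with stiff friction of about 6 N and stays where it is left; it counts as seated above 0.0075
- cap_top (a point): centre of the top face of the short jar's cap, moves with the cap; z along the jar's axis
- camera: the inspection camera: round steel foot 96 mm in diameter fixed on the slab, a yoke 90 mm high, and in it a grey head 46 x 56 x 50 mm tilted about a pivot 80 mm above the slab; head and lens tube reach about 145 mm above the slab. Origin: centre of the foot's underside, z up; the head leans towards its -x
- lens (a point): centre of the lens glass, at the end of the black lens tube (36 mm in diameter, 35 mm long) on the camera's head, 60 mm from the pivot. Its z axis is the optical axis, pointing out of the lens: upwards and leaning 0.30 to 0.57 rad from the vertical, towards the robot's side; its y axis is level
- tall_jar: bystander: amber jar of the same diameter as the short one, but 126 mm tall, cap already home. Origin: centre of its underside
- mug: bystander: blue enamel mug, 80 mm in diameter, 85 mm tall. Origin: centre of its underside
- tin: bystander: pale round tin with a paper band, 66 mm in diameter, 95 mm tall. Origin: centre of its underside
- bowl: bystander: white bowl, 100 mm in diameter, 40 mm tall. Origin: centre of its underside
- ladle: bystander: aluminium ladle lying on the slab, bowl 80 mm in diameter and 35 mm tall, handle running 260 mm towards its own -x. Origin: under the centre of its bowl
- scraper: bystander: black plastic dough scraper lying flat, about 105 x 120 mm, 16 mm thick at its grip. Origin: on its underside, near the middle
Mind the look-alikes: they are no part of the job. Leave any green or turquoise look-alike of the camera alone. What is shaped like the jar but turquoise is not meant.

How it is judged (in metres and radians):
On the way:
1. the short jar's cap is pressed fully home while the jar stands on the slab (value of joint jar_cap above 0.0075 m and height (world z) of jar below 0.006 m and angle between jar's own z axis and vertical below 0.1 rad), for 0.2 s.
At the end, for the whole second after the job is handed in: the fingers hold the short jar, still (under 0.03 m/s), cap home (above 0.0075); the centre of its underside is 95 to 145 mm out from the lens glass along the optical axis, within 22 mm of it sideways (lens x and y), the jar's axis within 0.17 rad of it, base towards the lens (x of jar in the frame of lens between -0.022 and 0.022 m and y of jar in the frame of lens between -0.022 and 0.022 m and z of jar in the frame of lens between 0.095 and 0.145 m and angle between the z axis of jar and the z axis of lens, either way round below 0.17 rad and angle between jar's own z axis and vertical below 1.2 rad and height (world z) of jar above 0.15 m and value of joint jar_cap above 0.0075 m and contact force between jar and the fingers above 1 N and linear speed of jar below 0.03 m/s); the arm keeps its last pose, push and grip.
It fails at once if the camera is touched (contact force between camera and anything else above 1 N).
It fails at once if a bystander (tall jar, mug, tin, bowl, ladle, scraper) is moved more than 30 mm (distance of any of tall_jar, mug, tin, bowl, ladle, scraper from where it was at the start of the episode above 0.03 m).
It also fails if it takes over 45 s, if anything falls off the work surface, if the arm or the gripper's body presses on something with over 40 N, if the wrist force passes 120 N, or if a joint passes its speed limit or range.

ROBOT

A 6-joint arm with a two-finger parallel gripper is mounted at the origin on the work surface. World frame = base frame: x ahead of the robot, y to its left, z up, the work surface at z = 0. Lengths are in mm, angles in rad, forces in N, time in s.
With the tool pointing down it reaches from about 275 to 825 mm from the base axis. Payload 5.2 kg.
Tool frame: the origin (TCP) lies at the very end of the fingers, on their centre line; the grasp point (between the pads) lies 19 mm behind it; z points along the fingers, y is the line along which they close (so a half turn about z gives the same grasp; the last joint's range is limited). The gripper opens to 93 mm and grips with 3 to 60 N. Pads are 15 mm wide; open, the fingers measure 128 mm over their backs; the gripper's body (75 mm by 188 mm) begins 65 mm behind the grasp point.
Start: joints at [-1.476, 0.259, 1.535, -0, 1.348, -0.203], TCP at [161.401, -525.79, 218.653] pointing down, gripper open.
Joint ranges: [-3.14, 3.14], [-0.91, 2.08], [0.19, 2.58], [-1.22, 4.36], [0.22, 2.71], [-3.12, 3.12]. Speed limits (rad/s): [2.57, 2.57, 3.14, 3.14, 3.14, 3.14].

INTERFACE

Orientations are given as [roll, pitch, yaw] about the fixed x, y, z axes, in that order (R = Rz(yaw) Ry(pitch) Rx(roll)).
In Python, from bench import robot gives the robot as it stands. The module is installed in compiled form; this text tells all that it offers. Calls block until the motion is done:
- robot.move_ptp(position, orientation): joint-space move of the TCP to a pose.
- robot.move_linear(position, ori=None, speed=150, f_stop=None): straight line of the TCP; ori=None keeps the orientation; speed is the mean speed in mm/s. With f_stop (N) it stops when the force on the tool has changed by that much, and returns True; else False.
- robot.move_j(angles): joint-space move.
- robot.move_gripper(opening): opening from 0.0 (shut) to 1.0 (fully open); the grip force is fixed at half the most; returns when the fingers have stopped.
- robot.sleep(seconds).
- robot.inverse_kinematics(position, orientation): joint angles nearest the present ones, or None.
- robot.get_image(name): name is "scene" or "side" or "wrist"; returns a dict with "img" (480x640x3 uint8, blue, green, red), "fovy" (degrees; the focal length in pixels is half the picture's height over the tangent of half this angle, whatever the lens; pixels are square), "cx", "cy" (the principal point, pixels), "eye" and "orientation" of the camera in the world. Camera axes: x right, y down, z forward; pixel columns grow to the right and rows downward; lengths in mm; the calibration is good to about 2 mm. A picture is of the moment at which its call begins. There is no depth.
A pose or a line that the arm cannot do raises robot.MotionError and nothing moves.
- robot.hand_in(): hands the job in; it is judged then, once.
Readings, each from a call of its own:
- robot.current_t(): time.
- robot.current_qpos(): joint angles.
- robot.current_joint_vel(): joint speeds.
- robot.current_joint_efforts(): joint torques, N m.
- robot.current_tcp_pos(): TCP position.
- robot.current_eef_rot(): TCP orientation.
- robot.current_contact_force(): force on the tool from outside, world axes, zero at the start.
- robot.current_ft_torque(): the same for the moment, N m.
- robot.current_gripper_width(): opening from 0.0 (shut) to 1.0 (fully open).
- robot.current_finger_force(): force on a finger pad.
Only numpy, scipy, OpenCV 4.12 (cv2) and the standard library are available. Lean on these libraries where they do the work, as an engineer would, in place of code of your own. Each camera call takes 0.05 s, during which the arm holds its last target. There are 200 camera calls.

## Working session

There is one attempt and no reset: what is moved stays moved. The work goes in short steps, each a Python script; the robot and the scene stay as the last script left them, time stands still between calls to the robot, and variables do not carry over. Pictures are saved under pics/ and viewed, at most 10 in all, crops included, and the job is handed in when it is done.

```bash
mkdir -p pics
python3 - <<'E'
from bench import robot
import cv2,pickle
d={}
for n in("scene","side","wrist"):
    r=robot.get_image(n);d[n]=r;cv2.imwrite(f"pics/{n}0.png",r["img"]);print(n,[r[k] for k in("fovy","cx","cy","eye","orientation")])
pickle.dump(d,open("d0.pkl","wb"))
E
```

```text
scene [43.70507794253286, 324.6575907437978, 231.40238212478977, array([1080.05257867, -991.81374606, 1003.63284017]), array([-2.31267386, -0.01101937,  0.53353664])]
side [43.57062869358434, 320.8122625524792, 233.3896185463384, array([  483.01675078, -1057.10949826,   937.61614115]), array([-2.28513112, -0.01598227, -0.08794082])]
wrist [67.17280813413448, 317.1321722307681, 242.15288898822016, array([ 230.21104201, -505.60823843,  383.7011574 ]), array([ 2.88124807e+00,  1.75283889e-03, -1.27282080e+00])]
```

View pics/scene0.png

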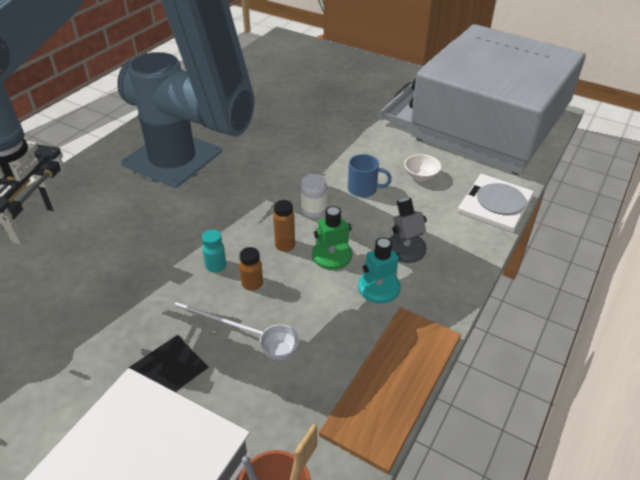

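View pics/side0.png

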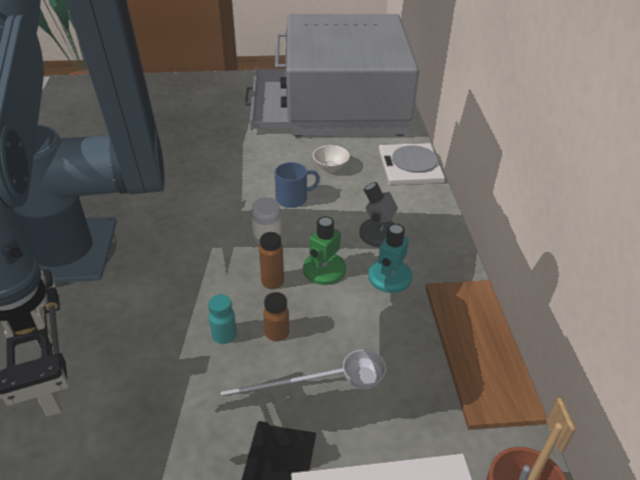

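The only short amber jar is at scene (251,270) and side (276,317). The other amber one, at (284,226) / (271,260), is taller, and the jar at (214,252) / (222,320) is turquoise. The grey camera is at scene (408,230) and side (378,215); the green (332,240) and turquoise (380,270) ones are look-alikes. I'll confirm with one enlarged crop sheet.

```bash
cat > h.py <<'E'
import numpy as np,cv2
from scipy.spatial.transform import Rotation as R
def cam(r):
    f=240/np.tan(np.radians(r["fovy"])/2)
    return f,np.array(r["eye"]),R.from_euler("xyz",r["orientation"]).as_matrix()
def ray(r,u,v):
    f,e,M=cam(r);d=M@np.array([(u-r["cx"])/f,(v-r["cy"])/f,1]);return e,d/np.linalg.norm(d)
def plane(r,u,v,z):
    e,d=ray(r,u,v);return e+d*(z-e[2])/d[2]
def tri(*obs):
    A=0;b=0;L=[ray(*o) for o in obs]
    for e,d in L:
        P=np.eye(3)-np.outer(d,d);A=A+P;b=b+P@e
    x=np.linalg.solve(A,b);return x,[round(float(np.linalg.norm(np.cross(x-e,d))),1) for e,d in L]
def proj(r,p):
    f,e,M=cam(r);c=M.T@(np.array(p)-e);return np.array([r["cx"]+f*c[0]/c[2],r["cy"]+f*c[1]/c[2]])
E
python3 - <<'E'
import pickle,cv2,numpy as np
from h import *
d=pickle.load(open("d0.pkl","rb"))
def crop(n,x,y,w=80,h=60):
    c=cv2.resize(d[n]["img"][y:y+h,x:x+w],(400,300),interpolation=cv2.INTER_CUBIC)
    return c
o=np.vstack([np.hstack([crop("scene",210,235),crop("side",236,285)]),np.hstack([crop("scene",370,195,),crop("side",340,180,)])])
cv2.imwrite("pics/crops.png",o)
print("jar",plane(d["scene"],251,257,91),plane(d["side"],276,302,91))
for n,a,b in[("tall",(283,208),(270,241)),("tin",(314,185),(266,208)),("turqj",(212,237),(220,302))]:print(n,tri((d["scene"],*a),(d["side"],*b)))
E
```

```text
jar [ 488.19478238 -281.78609253   91.        ] [ 479.88973928 -277.73809764   91.        ]
tall (array([ 473.25460621, -132.60369246,  116.07250535]), [1.2, 1.2])
tin (array([466.82877647,  15.09363723,  83.52930239]), [2.8, 2.8])
turqj (array([ 374.57060999, -271.65602833,   89.65291211]), [2.2, 2.2])
```

View pics/crops.png

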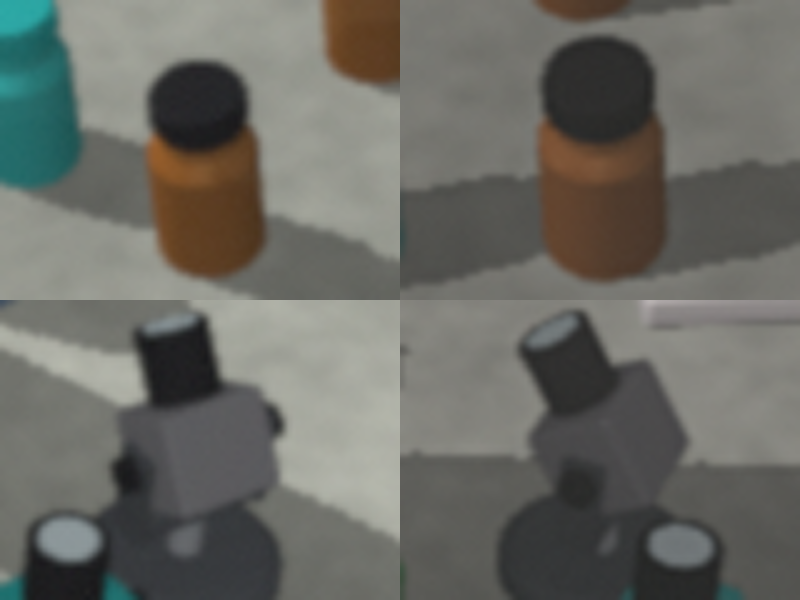

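The crops show the short amber jar with its black cap, and the grey camera with its lens disc tilted to the left (towards the robot). Cap top: scene (250,252.6), side (275.6,299.5). Lens: scene (404,200), side (370.4,186.4).

Run:
```python
import pickle
from h import *
from bench import robot
d=pickle.load(open("d0.pkl","rb"));S,D=d["scene"],d["side"]
print("cap",tri((S,250,252.8),(D,275.6,299.5)))
print("lens",tri((S,404,200),(D,370.4,186.4)))
print("knobL",tri((S,370+25.6,195+35),(D,376,216.4)))
print("knobmid@80",plane(S,410.3,224.3,80))
print("turqcam lens",tri((S,383,245),(D,396,229)),"green",tri((S,333,214),(D,325,221)))
# jar base bottom edge
print("mug",plane(S,363,190,0))
p=robot.current_tcp_pos();T=R.from_euler("xyz",robot.current_eef_rot()).as_matrix()
f,e,M=cam(d["wrist"]);print("wristcam in tool",T.T@(e-p),"\n",T.T@M,robot.current_eef_rot())
for P,o in [((480,-278,200),(np.pi,0,0)),((480,-278,200),(np.pi,0,1.57)),((480,-278,200),(np.pi,0,-1.57))]:print(robot.inverse_kinematics(P,o))
```

```text
cap (array([ 479.39967102, -272.93907361,   92.26182857]), [0.4, 0.4])
lens (array([704.09469475,  23.17624692, 128.94035661]), [1.1, 1.1])
knobL (array([712.59798305, -28.69136559,  81.57425778]), [2.3, 2.3])
knobmid@80 [733.72056347   5.19348063  80.        ]
turqcam lens (array([ 732.06553022, -141.73091252,  137.9427062 ]), [3.5, 3.5]) green (array([ 589.74237591, -104.42959129,  134.46692867]), [5.1, 5.1])
mug [5.36978408e+02 1.51996360e+02 1.13686838e-13]
wristcam in tool [  71.65097388    1.07716844 -165.66643522] 
 [[ 1.82946803e-04 -9.66227384e-01 -2.57690918e-01]
 [ 9.99999896e-01  2.84295188e-04 -3.56035099e-04]
 [ 4.17271150e-04 -2.57690826e-01  9.66227336e-01]] [-3.14025703e+00 -2.86751576e-04  2.97792077e-01]
[-7.26063017e-01  2.80076937e-01  1.55261958e+00 -4.44089210e-16
  1.30889614e+00  8.44733310e-01]
[-0.72606302  0.28007694  1.55261958  0.          1.30889614 -0.72526669]
[-7.26063017e-01  2.80076937e-01  1.55261958e+00 -4.44089210e-16
  1.30889614e+00  2.41473331e+00]
```

Run:
```python
import pickle
from h import *
from bench import robot
d=pickle.load(open("d0.pkl","rb"))
for n,p in[("c1",(670,20,290)),("c2",(550,-30,290)),("j1",(480,-273,200))]:
    robot.move_ptp(p,(np.pi,0,0.0));robot.sleep(.2);d[n]=robot.get_image("wrist")
pickle.dump(d,open("d0.pkl","wb"))
print(robot.current_t())
cv2.imwrite("pics/c1.png",d["c1"]["img"])
cv2.imwrite("pics/c2j.png",np.hstack([cv2.resize(d["c2"]["img"],(400,300)),cv2.resize(d["j1"]["img"],(400,300))]))
```

```text
5.175
```

View pics/c1.png

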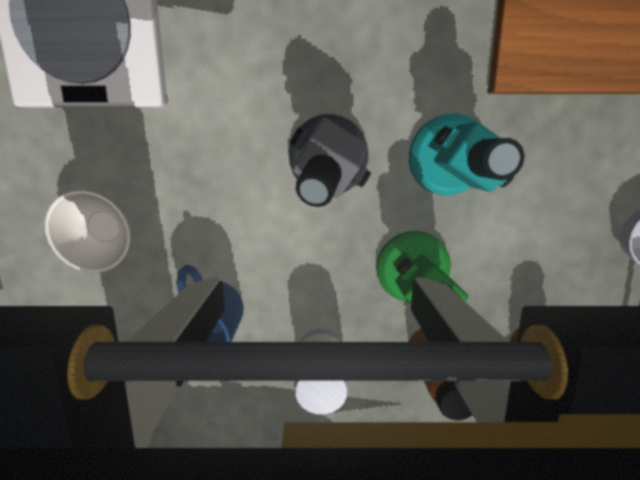

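View pics/c2j.png

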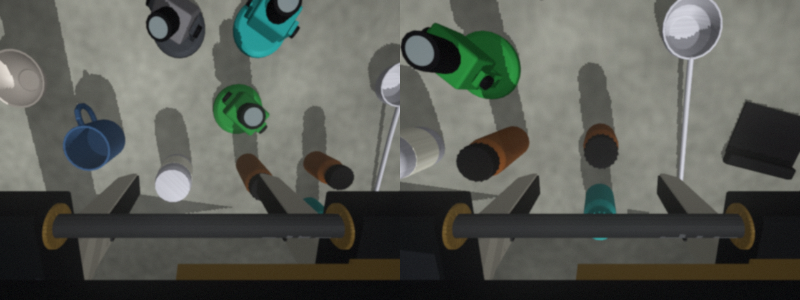

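c1 shows the grey camera: foot centred near (329,154), lens glass at (314,191). In c2 the lens is near (258,43). In j1 the short jar's cap is near (322,243). Next I'll refine these with masks.

Run:
```python
import pickle
from h import *
d=pickle.load(open("d0.pkl","rb"));S,D=d["scene"],d["side"]
def blob(r,u,v,rad,fn):
    im=r["img"].astype(int);m=fn(im).astype(np.uint8);k=np.zeros_like(m);cv2.circle(k,(u,v),rad,1,-1);m&=k
    n,l,st,c=cv2.connectedComponentsWithStats(m);i=1+np.argmax(st[1:,4]);
    cs=cv2.findContours((l==i).astype(np.uint8),0,1)[0];h=cv2.convexHull(max(cs,key=cv2.contourArea));e=cv2.fitEllipse(h)
    return e,st[i,4]
lens=lambda im:(im.min(2)>95)
def show(n,u,v,rad,fn):
    e,a=blob(d[n],u,v,rad,fn);print(n,np.round(e[0],1),np.round(e[1],1),a);return e[0]
l1=show("c1",314,191,17,lens);l2=show("c2",258,43,19,lens)
print("lens",tri((d["c1"],*l1),(d["c2"],*l2)),"all",tri((d["c1"],*l1),(d["c2"],*l2),(S,404,200),(D,370.4,186.4)))
dark=lambda im:(im.max(2)<75)
cap=show("j1",322,243,32,lambda im:(im.max(2)<60))
P=plane(d["j1"],*cap,93);print("cap",P)
f=show("c1",329,154,46,dark)
print("foot",plane(d["c1"],*f,8), "knobs mid@80",plane(d["c1"],329.5,160.5,80),plane(d["c1"],296,143,80),plane(d["c1"],363,178,80))
o=[cv2.resize(d["c1"]["img"][104:224,250:410],(400,300),interpolation=2)]
a=cv2.resize(d["j1"]["img"][190:310,242:402],(400,300),interpolation=2)
cv2.imwrite("pics/z.png",np.hstack(o+[a]))
```

```text
c1 [313.3 190.8] [22.1 27.9] 493
c2 [253.1  43.9] [26.9 34.4] 737
lens (array([702.83511381,  21.59888855, 130.1240213 ]), [0.1, 0.1]) all (array([703.51206442,  21.81106452, 129.8482582 ]), [0.7, 0.6, 1.4, 1.1])
j1 [321.  241.2] [54.2 56.2] 2336
cap [ 480.79445441 -275.96647574   93.        ]
c1 [328.8 157.2] [82.2 89.3] 4185
foot [728.59022076   4.13798948   8.        ] knobs mid@80 [727.43929656   5.70455539  80.        ] [744.59529939  39.42822791  80.        ] [709.86018245 -28.85082988  80.        ]
```

View pics/z.png

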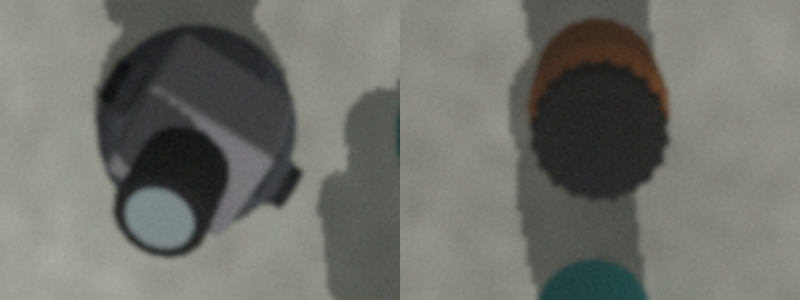

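Lens ≈ (703,22,130) and pivot ≈ (731,4,80). That puts the axis at azimuth about 148° and tilt about 0.56, and the 60 mm length checks out. The cap is at about (480,-275). Now pressing.

Run:
```python
from h import *
from bench import robot
o=(np.pi,0,np.pi/4)
robot.move_gripper(0.0)
robot.move_ptp((480,-275,130),o)
s=robot.move_linear((480,-275,78),speed=25,f_stop=22)
robot.sleep(.3);print(s,robot.current_tcp_pos(),robot.current_contact_force())
robot.move_linear((480,-275,200),speed=120)
robot.move_gripper(1.0);
r=robot.get_image("wrist");c=r["img"][180:330,220:420];cv2.imwrite("pics/press.png",cv2.resize(c,(600,450)))
print(robot.current_t())
L=np.array([703,22,130.]);a=np.array([-.531*np.cos(np.radians(32)),.531*np.sin(np.radians(32)),.847]);a/=np.linalg.norm(a)
for deg in range(-180,180,30):
    z=-a;x0=np.cross([0,1,0],z);x0/=np.linalg.norm(x0);B=np.c_[x0,np.cross(z,x0),z]@R.from_euler("z",deg,degrees=True).as_matrix()
    e=R.from_matrix(B).as_euler("xyz");q=robot.inverse_kinematics(L+a*136,e);q2=robot.inverse_kinematics(L+a*210,e)
    print(deg,None if q is None else np.round(q,2),q2 is not None)
```

```text
True [ 480.16995231 -275.09936899   86.27098537] [-1.58699278  1.07997467  5.81312876]
11.9333
-180 [ 0.11  0.2   1.69 -0.45  0.85  1.98] True
-150 [ 0.11  0.2   1.69 -0.45  0.85  2.51] True
-120 [ 0.11  0.2   1.69 -0.45  0.85  3.03] True
-90 [ 0.11  0.2   1.69 -0.45  0.85 -2.73] True
-60 [ 0.11  0.2   1.69 -0.45  0.85 -2.21] True
-30 [ 0.11  0.2   1.69 -0.45  0.85 -1.68] True
0 [ 0.11  0.2   1.69 -0.45  0.85 -1.16] True
30 [ 0.11  0.2   1.69 -0.45  0.85 -0.63] True
60 [ 0.11  0.2   1.69 -0.45  0.85 -0.11] True
90 [ 0.11  0.2   1.69 -0.45  0.85  0.41] True
120 [ 0.11  0.2   1.69 -0.45  0.85  0.94] True
150 [ 0.11  0.2   1.69 -0.45  0.85  1.46] True
```

View pics/press.png

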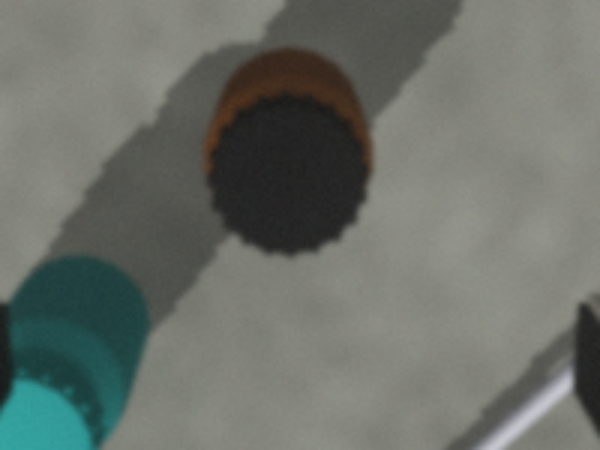

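The cap is home: contact stopped at z = 86.3 and the jar is upright, with its cap centred at about pixel (317,238). The ladle handle passes under the right finger, so I'll check its clearance.

Run:
```python
import pickle
from h import *
from bench import robot
r=robot.get_image("wrist");d=pickle.load(open("d0.pkl","rb"))
print("cap",plane(r,316.7,238.3,86))
A=plane(r,380,328,12);B=plane(r,416.7,296.7,12);print("handle",A,B)
print("handle scene",plane(d["scene"],178,305,25),plane(d["scene"],262,331,25))
print("handle side",plane(d["side"],222,393,25),plane(d["side"],343,373,25))
A,B=A[:2],B[:2];n=(B-A)/np.linalg.norm(B-A)
for yaw in range(-90,91,15):
    y=R.from_euler("xyz",(180,0,yaw),degrees=True).as_matrix()[:2,1];
    out=[]
    for s in(1,-1):
        p=np.array([480,-275])+s*y*55
        out+= [round(abs(float(np.cross(n,p-A)))),round(np.linalg.norm(p-[374.6,-271.7]))]
    print(yaw,out)
```

```text
cap [ 480.31147045 -275.77206276   86.        ]
handle [ 444.50267595 -408.22028895   12.        ] [ 496.54675875 -408.62067282   12.        ]
handle scene [ 397.43617578 -428.21557551   25.        ] [ 590.03690577 -393.04379692   25.        ]
handle side [ 377.55076882 -427.33293976   25.        ] [ 596.26649356 -401.31996573   25.        ]
-90 [133, 51, 134, 160]
-75 [119, 55, 148, 159]
-60 [106, 65, 161, 155]
-45 [94, 79, 173, 149]
-30 [86, 93, 181, 140]
-15 [80, 107, 187, 130]
0 [78, 120, 188, 117]
15 [80, 132, 187, 104]
30 [86, 142, 181, 90]
45 [95, 150, 172, 75]
60 [106, 156, 161, 63]
75 [120, 159, 147, 53]
90 [134, 160, 133, 51]<stdin>:15: DeprecationWarning: Arrays of 2-dimensional vectors are deprecated. Use arrays of 3-dimensional vectors instead. (deprecated in NumPy 2.0)
```

Run:
```python
from h import *
from bench import robot
o=(np.pi,0,np.radians(15))
robot.move_ptp((480.3,-275.5,150),o)
robot.move_linear((480.3,-275.5,16),speed=80)
robot.move_gripper(0.0);robot.sleep(.2)
print(robot.current_gripper_width()*93,robot.current_finger_force(),robot.current_tcp_pos())
robot.move_linear((480.3,-275.5,290),speed=120)
L=np.array([703,22,130.]);h=np.radians(32);t=.565;a=np.array([-np.sin(t)*np.cos(h),np.sin(t)*np.sin(h),np.cos(t)])
z=-a;x0=np.cross([0,1,0],z);x0/=np.linalg.norm(x0);B=np.c_[x0,np.cross(z,x0),z]@R.from_euler("z",120,degrees=True).as_matrix()
e=R.from_matrix(B).as_euler("xyz")
robot.move_ptp(L+a*220,e);print(robot.current_qpos())
robot.move_linear(L+a*138,speed=50);robot.sleep(.5)
print(robot.current_tcp_pos(),L+a*138,robot.current_gripper_width()*93,robot.current_finger_force(),robot.current_t())
r=robot.get_image("scene")["img"][110:290,290:490];s=robot.get_image("side")["img"][90:270,270:470]
cv2.imwrite("pics/fin.png",np.hstack([cv2.resize(r,(400,360)),cv2.resize(s,(400,360))]))
```

```text
49.60238388266088 30.000079873861978 [ 480.2559536  -275.39544836   15.9775087 ]
[ 0.17098928  0.09734789  1.63519185 -0.43491343  1.01365838  0.92704903]
[640.3313343   61.16002122 246.55707812] [640.33994585  61.15434743 246.55322686] 49.568529786942825 29.999454820226674 21.4833
```

View pics/fin.png

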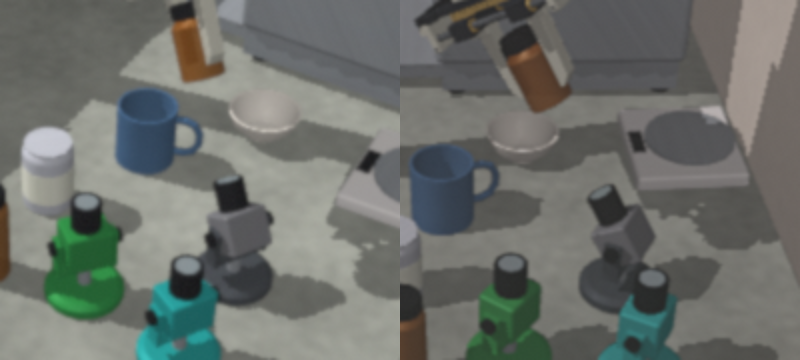

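The jar is held above the lens, cap up and base towards it. I'll do one numeric check: project the expected base and cap points and compare them with this picture (base near scene (391,148), side (344,140)).

Run:
```python
import pickle
from h import *
from bench import robot
d=pickle.load(open("d0.pkl","rb"))
p=np.array(robot.current_tcp_pos());a=-R.from_euler("xyz",robot.current_eef_rot()).as_matrix()[:,2]
L=np.array([703,22,130.]);P=np.array([731,4,80.]);g=(L-P)/np.linalg.norm(L-P)
print("tilt diff",np.arccos(a@g))
for n,x0,y0,X in(("scene",290,110,0),("side",270,90,400)):
    r=d[n];pr=lambda q:np.round((proj(r,q)-[x0,y0])*2+[X,0])
    print(n,"base",pr(p-a*16),"cap",pr(p+a*70),"lens",pr(L),"pivot",pr(P))
b=p-a*16-L;print("out",b@a,"side",np.linalg.norm(b-(b@g)*g),robot.current_joint_vel().round(4) if hasattr(robot.current_joint_vel(),'round') else robot.current_joint_vel())
```

```text
tilt diff 0.02342793413470382
scene base [204.  75.] cap [188.  -1.] lens [227. 179.] pivot [238. 228.]
side base [552. 101.] cap [516.  31.] lens [600. 194.] pivot [624. 237.]
out 121.99585190545474 side 2.8502615211368822 [ 0.0019  0.0003 -0.0002 -0.0006 -0.0003  0.0021]
```

Projected base (204,75) / (552,101) and lens (227,179) / (600,194) match the picture, so I'm handing in.

```bash
python3 -c "
from bench import robot
print(robot.hand_in())"
```

```text
the job is handed in; nothing more can be done
None
```

I pressed the cap home (contact at 86.3 mm) and handed in with the jar held still, its underside about 122 mm from the lens, about 3 mm off-axis and tilted about 0.02 rad, all by my own measurements; the judge's result was not shown.

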